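# Snap the flask shut and hold it down on the touch mixer

### The job

The round flask has to be mixed: where it stands on the worktop, press its flip-top cap down until it snaps shut. Then pick the flask up by its neck or round body, set it upright into the sprung ring on top of the touch mixer and push it down until the ring has sunk well past the middle of its travel, which is what runs the mixer. Finish like that, still gripping the flask and keeping the ring pressed down with it (not with the fingers on the ring or on the cap); do not let go, and leave the beaker, jar and amber bottle alone.

Things in the scene. Friction and masses are not known exactly. Their poses are not given: they have to be found in the camera images.
- flask: off-white plastic flask, 62 mm round bulb with a 32 mm flat on the bottom, a straight neck 22 mm in diameter from 57 to 102 mm height, and a grey cap base 29 mm in diameter from 102 to 115 mm; about 0.15 kg. It stands loose and upright on the worktop. Origin: centre of its underside, z up along the neck. x points to the cap's hinge, -x to the cap's thumb lip
- cap (a joint): flip-top cap of the flask, hinged on its +x side, 16 mm from the neck's axis, 115.5 mm above the flask's underside. 0 rad: shut; it starts open at about 0.6 to 0.85 rad, held by a soft hinge spring. From 0.2 rad on a snap catch resists with about 10 N at the cap's middle or 4.5 N at the lip; below 0.09 rad it snaps home and stays shut; pushed short of that, it springs open again
- cap_disc: the cap's grey disc, 27 mm in diameter, 4 mm thick, with a 13 mm wide thumb lip reaching 37 mm from the hinge. Origin on the hinge; when shut its axes are the flask's and its top lies 120 mm above the flask's underside
- cap_top (a point): centre of the cap disc's top face; moves with the cap
- cap_lip (a point): top of the thumb lip, 35.5 mm from the hinge; moves with the cap
- mixer: touch mixer, fixed to the worktop: white body 122 x 110 mm, top of its deck 66 mm high, with a black knob on the -x face. The ring cradle stands on top in its middle on a coil spring. Origin: centre of its underside, z up
- ring_seat (a point): centre of the ring's top edge, 107.5 mm above the worktop when the ring is up; moves with the ring. The upright ring is open, 60 mm outside and 49 mm inside diameter; the flask's bulb rests on its inner edge with the flask's underside about 8 mm below this point
- ring (a joint): how far the ring is pressed down: 0 up, 0.009 m at its stop. The spring pushes back with 3 N at 0, 7.5 N at half travel and 12 N at the stop. The mixer runs when the ring is down by more than 0.005 m
- beaker: clear glass beaker, 45 mm in diameter, 58 mm tall, standing loose. Origin: centre of its underside
- quartz_jar: squat white screw-cap jar, 48 mm in diameter, 62 mm tall, standing loose. Origin: centre of its underside
- amber_bottle: amber bottle with a black cap, 53 mm in diameter, 105 mm tall, standing loose near the mixer. Origin: centre of its underside

How it is judged:
On the way, in this order (a step that is already met when the one before it is completed fails the run):
1. the cap is snapped shut while the flask stands on the worktop (value of joint cap below 0.06 rad and height (world z) of flask below 0.015 m and angle between flask's own z axis and vertical below 0.2 rad), for 0.2 s.
2. the flask, shut, is carried clear of the worktop (value of joint cap below 0.06 rad and height (world z) of flask above 0.04 m and contact force between the fingers and flask above 1 N), for 0.1 s.
At the end, for the whole second after the job is handed in: The gripped flask is still and upright (0.15 rad) in the ring, within 5 mm of its centre, underside over 4 mm below the ring's top edge, and keeps the ring down by more than 5 of 9 mm; the cap is still shut (under 0.06 rad); the robot itself pushes neither ring, mixer nor cap disc (value of joint cap below 0.06 rad and value of joint ring above 0.005 m and horizontal distance between flask and ring_seat below 0.005 m and z of flask in the frame of ring_seat below -0.004 m and angle between flask's own z axis and vertical below 0.15 rad and contact force between flask and mixer above 4 N and contact force between the fingers and flask above 3 N and contact force between the fingers and cap_disc below 2 N and contact force between the arm and mixer below 2 N and linear speed of flask below 0.02 m/s); the arm keeps its last pose, push and grip.
It fails at once if the flask is tipped by more than 0.6 rad (angle between flask's own z axis and vertical above 0.6 rad).
It fails at once if the beaker, jar or amber bottle is shifted by more than 3 cm (distance of any of beaker, quartz_jar, amber_bottle from where it was at the start of the episode above 0.03 m).
It also fails if it takes over 51 s, if anything falls off the work surface, if the arm or the gripper's body presses on something with over 40 N, if the wrist force passes 120 N, or if a joint passes its speed limit or range.

### The arm

A 6-joint arm with a two-finger parallel gripper is mounted at the origin on a cart in front of the work surface, level with it; the furniture and walls round the work are solid. World frame = base frame: x ahead of the robot, y to its left, z up, the work surface at z = 0. Lengths are in m, angles in rad, forces in N, time in s.
With the tool pointing down it reaches from about 0.4 to 0.925 m from the base axis. Payload 12.5 kg.
Tool frame: the origin (TCP) lies between the finger pads; the fingertips stand 11 mm ahead of it and the grasp point (between the pads) lies 8 mm behind it (robot.tcp_to_tips is the z of the fingertips in the tool frame, in m); z points along the fingers, y is the line along which they close (so a half turn about z gives the same grasp; the last joint's range is limited). The gripper opens to 95 mm and grips with 3 to 60 N. Pads are 20 mm wide; open, the fingers measure 119 mm over their backs; the gripper's body (75 mm by 180 mm) begins 59 mm behind the grasp point.
Start: joints at [1.212, 0.491, 1.559, -0, 1.092, -0.106], TCP at [0.156, 0.605, 0.226] pointing down, gripper open.
Joint ranges: [-3.1, 3.1], [-0.84, 2.19], [0.05, 2.79], [-1.13, 4.28], [0.06, 2.93], [-2.69, 2.69]. Speed limits (rad/s): [2.22, 2.22, 2.79, 3.14, 3.14, 3.14].

### API

Orientations are given as a rotation vector (axis times angle).
In Python, from station import robot, claw, solver, optics, cut_out gives the robot as it stands. The module is installed in compiled form; this text tells all that it offers. Calls block until the motion is done:
- robot.reach(position, orientation): joint-space move of the TCP to a pose.
- robot.move_straight(position, orientation=None, max_speed=0.15): straight line of the TCP; orientation=None keeps the orientation; max_speed is the mean speed in m/s.
- robot.movej(angles): joint-space move.
- claw.command_gripper(opening, force=None): finger opening in m; force is the grip in N (None keeps the last); returns when the fingers have stopped.
- robot.wait(seconds).
- solver.inverse_kinematics(position, orientation): joint angles nearest the present ones, or None.
- robot.observe(): the state.
- optics.read_camera(name): name is "side" or "top" or "wrist"; returns (picture, depth): 400x640x3 uint8, red, green, blue; 400x640 float32, m along the optical axis (not along the pixel's ray), 0 where there is no reading.
- optics.camera_model(name): a dict with "fx", "fy", "cx", "cy" (pixels), "k1" (the pictures are not rectified: a ray, as slopes to the right and down, at radius r is drawn at 1 + k1 r^2 times it, then the intrinsics apply), "pose" (4x4, takes a point from camera to world coordinates); the wrist camera has in their place "hand_eye" (4x4, takes a point from camera to tool coordinates, whose origin is the TCP and whose axes are the flange's). Camera axes: x right, y down, z forward; pixel columns grow to the right and rows downward; lengths in m; the calibration is good to about 2 mm. A picture is of the moment at which its call begins: read the wrist's pose just before it. camera_model takes no time and is no camera call.
A pose or a line that the arm cannot do raises robot.MotionError and nothing moves.
- robot.job_done(): hands the job in; it is judged then, once.
Trained networks look in the newest picture that a camera, given by its name, has taken for a name from the list of things; names that differ only in an ending like _2 or _b are one class to them, and where a whole thing is asked for, a point or a joint stands for the part that bears it (a point fixed in the world has none). Each returns a list of dicts, best first, with "score" (0 to 1); they miss things now and then, are a little off and sometimes report something else, mostly with a low value. They report only what shows in the picture. A call takes as long as a camera call.
- cut_out(camera, label): "mask" (400x640 bool, what is visible of it) and "pixel" ([row, column] in pixels, amid what is visible of it).
The state is a dict: "time": time; "joint_pos": joint angles; "joint_velocities": joint speeds; "effort": joint torques, N m; "tool_pos": TCP position; "orientation": TCP orientation; "contact_force": force on the tool from outside, world axes, zero at the start; "wrist_torque": the same for the moment, N m; "grip_width": finger opening in m; "finger_force": force on a finger pad.
Only numpy, scipy, OpenCV 4.12 (cv2) and the standard library are available. Lean on these libraries where they do the work, as an engineer would, in place of code of your own. Each camera call takes 0.05 s, during which the arm holds its last target. There are 200 camera calls.

## Working session

There is one attempt and no reset: what is moved stays moved. The work goes in short steps, each a Python script; the robot and the scene stay as the last script left them, time stands still between calls to the robot, and variables do not carry over. Pictures are saved under pics/ and viewed, at most 10 in all, crops included, and the job is handed in when it is done.

```bash
mkdir -p pics
cat > h.py <<'E'
import numpy as np, cv2
from station import robot, claw, solver, optics, cut_out
from scipy.spatial.transform import Rotation as R
def pts(cam, mask, depth, T=None):
    m=optics.camera_model(cam)
    v,u=np.nonzero(mask&(depth>0))
    K=np.array([[m["fx"],0,m["cx"]],[0,m["fy"],m["cy"]],[0,0,1.]])
    n=cv2.undistortPoints(np.c_[u,v].astype(float)[:,None],K,np.array([m["k1"],0,0,0,0.]))[:,0]
    d=depth[v,u]
    P=np.c_[n*d[:,None],d]
    T=m["pose"] if T is None else T
    return P@T[:3,:3].T+T[:3,3]
def wristT():
    s=robot.observe(); T=np.eye(4); T[:3,:3]=R.from_rotvec(s["orientation"]).as_matrix(); T[:3,3]=s["tool_pos"]
    return T@optics.camera_model("wrist")["hand_eye"]
E
python3 - <<'E'
from h import *
s=robot.observe();print(s)
for c in ["side","top"]:
    im,d=optics.read_camera(c)
    cv2.imwrite(f"pics/{c}0.png",im[:,:,::-1])
    print(c,optics.camera_model(c)["pose"].round(3).tolist())
    for l in ["flask","cap_disc","mixer","ring","beaker","quartz_jar","amber_bottle"]:
        r=cut_out(c,l)
        for q in r[:2]:
            P=pts(c,q["mask"],d)
            print(l,round(q["score"],2),q["pixel"],q["mask"].sum(), len(P) and (np.percentile(P,[2,50,98],axis=0).round(3).tolist()))
print(robot.observe()["time"])
E
```

```text
{'time': 0.0, 'joint_pos': array([ 1.21239604e+00,  4.91574544e-01,  1.55948918e+00, -2.61811244e-05,
        1.09173616e+00, -1.05604305e-01]), 'joint_velocities': array([-0.00021462,  0.00027869,  0.00034034, -0.00174391,  0.00028951,
        0.0027359 ]), 'effort': array([-2.88944873e-03, -6.12633991e+01, -2.58162779e+01,  6.91353693e-02,
        4.83275810e-02, -8.47180672e-05]), 'tool_pos': array([0.15621456, 0.6048935 , 0.22503876]), 'orientation': array([-3.95983449e-01, -3.11627921e+00,  1.85375395e-03]), 'contact_force': array([-0.56179549, -0.28404737, -0.95975848]), 'wrist_torque': array([-0.02392479,  0.00536104, -0.00562254]), 'finger_force': 0.0, 'grip_width': 0.09502438516580564}
side [[-1.0, 0.005, -0.002, 0.507], [0.004, 0.501, -0.866, 1.139], [-0.004, -0.866, -0.501, 0.621], [0.0, 0.0, 0.0, 1.0]]
flask 0.95 [271.4, 338.9] 1180 [[0.452, 0.404, 0.012], [0.479, 0.426, 0.052], [0.503, 0.445, 0.138]]
cap_disc 0.4 [234.7, 337.0] 57 [[0.466, 0.413, 0.128], [0.477, 0.421, 0.136], [0.49, 0.425, 0.145]]
mixer 0.69 [178.6, 308.1] 1720 [[0.474, -0.028, 0.008], [0.538, 0.033, 0.
[... 1180 characters left out ...]
, 404.6] 3284 [[0.477, -0.053, 0.018], [0.535, 0.011, 0.06], [0.603, 0.068, 0.111]]
ring 0.77 [178.3, 412.8] 398 [[0.514, -0.024, 0.085], [0.547, -0.001, 0.107], [0.571, 0.032, 0.113]]
ring 0.63 [216.6, 200.6] 825 [[0.45, 0.385, 0.003], [0.473, 0.405, 0.052], [0.503, 0.435, 0.142]]
beaker 0.94 [241.6, 310.5] 399 [[0.406, 0.178, -0.0], [0.428, 0.199, 0.005], [0.446, 0.218, 0.059]]
quartz_jar 0.98 [235.4, 262.2] 475 [[0.418, 0.27, 0.021], [0.438, 0.29, 0.062], [0.459, 0.313, 0.066]]
quartz_jar 0.42 [208.1, 193.3] 177 [[0.467, 0.399, 0.122], [0.48, 0.411, 0.132], [0.493, 0.423, 0.144]]
amber_bottle 0.84 [163.0, 329.6] 710 [[0.568, 0.133, 0.003], [0.585, 0.158, 0.081], [0.618, 0.182, 0.107]]
0.8
```

Run:
```python
from h import *
a=cv2.imread("pics/side0.png");b=cv2.imread("pics/top0.png")
A=cv2.resize(a[110:310,230:430],(400,400));B=b
c1=cv2.resize(a[215:305,305:375],(350,450),interpolation=2);c2=cv2.resize(b[170:260,160:250],(450,450),interpolation=2)
cv2.imwrite("pics/c0.png",np.hstack([c1,c2]))
```

```text
(no output)
```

View pics/c0.png

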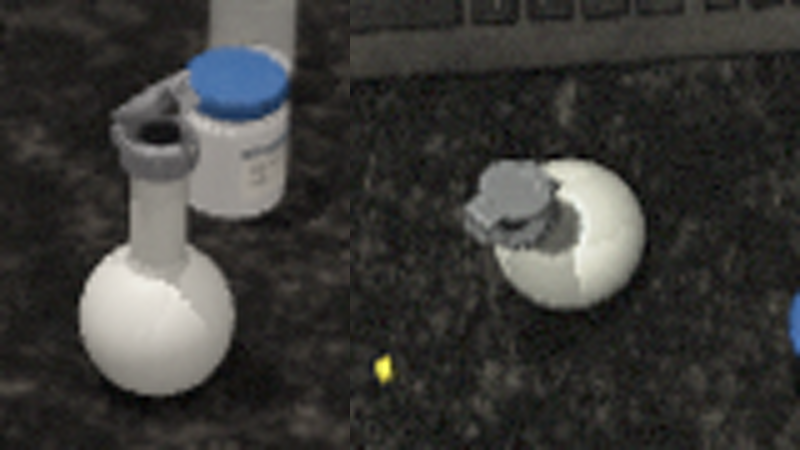

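View pics/top0.png

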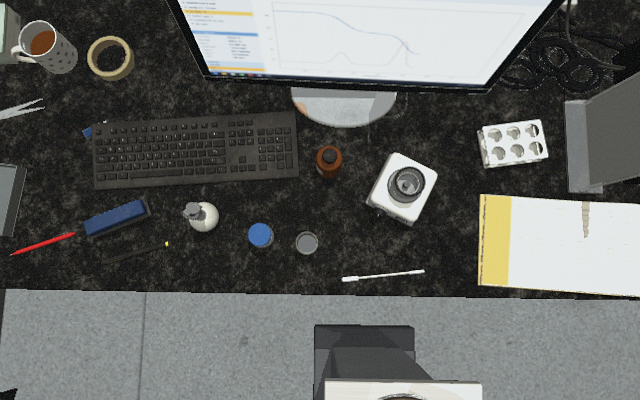

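Run:
```python
from h import *
H=optics.camera_model("wrist")["hand_eye"];print(H.round(3).tolist())
o=robot.observe()["orientation"]
Rm=R.from_rotvec(o).as_matrix()
ax=Rm@H[:3,2]; print("axis",ax)
target=np.array([.477,.413,.11])
cam=target-ax*0.25
p=cam-Rm@H[:3,3]; print(p)
p[2]=max(p[2],.24)
robot.reach(p,o)
T=wristT(); im,d=optics.read_camera("wrist")
cv2.imwrite("pics/w1.png",im[:,:,::-1]);np.savez("w1.npz",im=im,d=d,T=T)
for l in ["flask","cap_disc"]:
    for q in cut_out("wrist",l)[:2]:
        P=pts("wrist",q["mask"],d,T)
        print(l,round(q["score"],2),q["pixel"],q["mask"].sum(), np.percentile(P,[2,50,98],axis=0).round(4).tolist())
        np.save(f"{l}.npy",P) if q["score"]>.5 else 0
print(robot.observe()["time"])
```

```text
[[0.001, -0.963, -0.269, 0.074], [1.0, 0.001, -0.0, -0.001], [0.0, -0.269, 0.963, -0.158], [0.0, 0.0, 0.0, 1.0]]
axis [ 0.26081056 -0.06751118 -0.96302653]
[0.48334478 0.41269509 0.19243684]
flask 0.79 [177.4, 314.1] 2464 [[0.4502, 0.3873, 0.0322], [0.4705, 0.4149, 0.0526], [0.4937, 0.4396, 0.1419]]
cap_disc 0.6 [198.9, 314.7] 672 [[0.466, 0.3987, 0.1156], [0.4783, 0.4134, 0.1333], [0.4929, 0.4239, 0.1429]]
2.3667
```

View pics/w1.png

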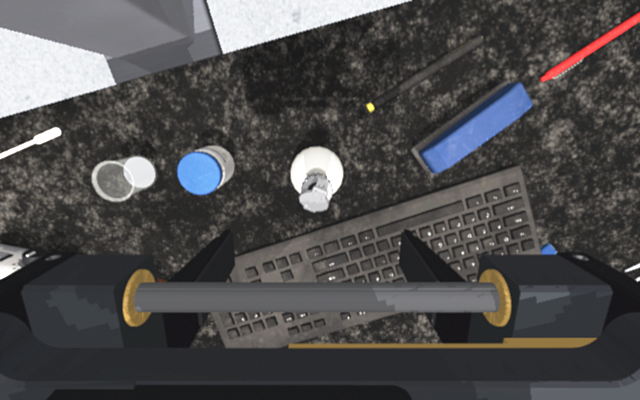

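```bash
cat > fit.py <<'E'
from h import *
from scipy.optimize import least_squares
def fit(F,C,verbose=True):
    B=F[(F[:,2]>.012)&(F[:,2]<.052)]
    r=least_squares(lambda c:np.linalg.norm(B-np.r_[c,.0266],axis=1)-.031,[F[:,0].mean(),F[:,1].mean()],loss="soft_l1",f_scale=.001)
    c=r.x
    # cap: phi = direction of hinge, th = angle
    def planes(p):
        x,y,phi,th=p
        u=np.array([np.cos(phi),np.sin(phi),0]);h=np.r_[x,y,.1155]+.016*u
        e=-np.cos(th)*u+np.array([0,0,np.sin(th)]); n=np.sin(th)*u+np.array([0,0,np.cos(th)])
        return u,h,e,n
    return c,np.median(abs(r.fun)),planes
E
python3 - <<'E'
from fit import *
F=[];C=[]
for cam in ["top","side","wrist"]:
    if cam=="wrist": T=wristT()
    im,d=optics.read_camera(cam)
    if cam!="wrist": T=optics.camera_model(cam)["pose"]
    f=pts(cam,cut_out(cam,"flask")[0]["mask"],d,T); q=[k for k in cut_out(cam,"cap_disc") if k["score"]>.35]
    c=pts(cam,q[0]["mask"],d,T) if q else np.zeros((0,3))
    print(cam,len(f),len(c),fit(f,None)[:2])
    F.append(f);
    if cam!="side" and len(c):
        C.append(c)
        P=c[c[:,2]>.118]
        for i in range(4):
            m=P.mean(0);n=np.linalg.svd(P-m)[2][2];n*=np.sign(n[2]);res=(P-m)@n;P=P[abs(res)<.003]
        print(" plane n",n,"tilt",np.arccos(n[2]),"hinge dir",np.arctan2(n[1],n[0]),"m",m,len(P), "std",res.std())
np.savez("pc.npz",F0=F[0],F1=F[1],F2=F[2],C0=C[0],C1=C[-1])
F=np.vstack(F);c,e,planes=fit(F,None);print(c,e)
N=F[(F[:,2]>.065)&(F[:,2]<.1)];
r=least_squares(lambda p:np.linalg.norm(N[:,:2]-p,axis=1)-.011,c,loss="soft_l1",f_scale=.001);print("neck",r.x,len(N))
G=np.vstack(C);G=G[G[:,2]>.112]
best=None
for ph in np.arange(-np.pi,np.pi,.5):
    def f(p):
        u,h,e,n=planes(p);v=np.cross(n,e);D=G-h
        a=D@e;b=D@v;z=D@n
        # outside radial distance beyond disc / lip, and height above top face
        rad=np.hypot(a-.016,b)-.0135; lip=np.maximum(np.maximum(abs(b)-.0065,a-.037),-a)
        return np.r_[(z-.0045)/1.0,np.maximum(np.minimum(rad,lip),0),(np.array(p[:2])-c)*20]
    r=least_squares(f,[*c,ph,.7],loss="soft_l1",f_scale=.001)
    if best is None or r.cost<best.cost: best=r
    print(ph,r.x,r.cost)
E
```

```text
top 195 0 (array([0.47772643, 0.41426421]), np.float64(0.0005418889283069946))
side 1132 60 (array([0.47799646, 0.41409184]), np.float64(0.0006902253921790454))
wrist 2461 678 (array([0.47916477, 0.41282805]), np.float64(0.0004906783693605764))
 plane n [ 0.52070405 -0.40548656  0.75129751] tilt 0.720770414857728 hinge dir -0.661634641383348 m [0.48167101 0.4101678  0.1312038 ] 516 std 0.0007122227485709605
[0.47884521 0.41338808] 0.0006489021635267683
neck [0.4781103  0.41394412] 201
-3.141592653589793 [ 0.47881773  0.41339538 -0.64624763  0.69043206] 0.0008556873637266011
-2.641592653589793 [ 0.47881773  0.41339538 -0.64624695  0.69043203] 0.0008556873637262134
-2.141592653589793 [ 0.47881773  0.41339538 -0.64624541  0.69043195] 0.0008556873637361171
-1.6415926535897931 [ 0.47881773  0.41339538 -0.6462473   0.690432  ] 0.0008556873637261683
-1.1415926535897931 [ 0.47881773  0.41339538 -0.6462473   0.69043204] 0.0008556873637260539
-0.6415926535897931 [ 0.47881772  0.41339538 -0.64624746  0.69043218] 0.0008556873637271462
-0.14159265358979312 [ 0.47881773  0.41339538 -0.64624707  0.69043204] 0.0008556873637260657
0.3584073464102069 [ 0.47881773  0.41339538 -0.64624686  0.69043203] 0.0008556873637263701
0.8584073464102069 [ 0.47881773  0.41339538 -0.64624654  0.69043202] 0.0008556873637273568
1.3584073464102069 [ 0.47881773  0.41339538 -0.64624745  0.69043205] 0.00085568736372622
1.8584073464102069 [ 0.47881772  0.41339538 -0.64624494  0.69043196] 0.0008556873637420233
2.358407346410207 [ 0.47881773  0.41339538 -0.64624696  0.69043203] 0.0008556873637261844
2.858407346410207 [0.47881773 0.41339538 5.63693825 0.69043204] 0.000855687363726072
```

```bash
cat >> h.py <<'E'
def down(ang):  # tool z down, tool x at heading ang
    x=np.array([np.cos(ang),np.sin(ang),0]);z=np.array([0,0,-1.])
    return R.from_matrix(np.c_[x,np.cross(z,x),z]).as_rotvec()
E
python3 - <<'E'
from h import *
c=np.array([.4786,.4137]);phi=-.65
o=down(phi+np.pi); l=-np.array([np.cos(phi),np.sin(phi)])
p=c+.002*l
claw.command_gripper(0.0,20)
robot.reach([*p,.21],o)
robot.move_straight([*p,.156],o,.15)
f0=robot.observe()["contact_force"];print(f0)
for z in np.arange(.153,.1265,-.0015):
    robot.move_straight([*p,z],o,.05)
    s=robot.observe();f=s["contact_force"]-f0
    print(round(z,4),s["tool_pos"].round(4),f.round(1),round(s["time"],2))
    if f[2]>16: break
robot.move_straight([*p,.165],o,.15)
im,d=optics.read_camera("side");q=cut_out("side","flask")
cv2.imwrite("pics/s2.png",cv2.resize(im[170:310,270:410,::-1],(500,500)))
for cc in q[:1]: print(cc["score"],np.percentile(pts("side",cc["mask"],d),[2,50,98],axis=0).round(3).tolist())
print(robot.observe()["time"])
E
```

```text
[-0.35424206 -0.1104566  -0.15719182]
0.153 [0.4772 0.415  0.1537] [0.7 0.5 0.1] 5.57
0.1515 [0.477  0.4149 0.1516] [1.4 0.2 0.5] 5.82
0.15 [0.477  0.4149 0.1499] [0.2 0.9 0.1] 6.07
0.1485 [0.477  0.4149 0.1484] [0.4 0.2 0.2] 6.32
0.147 [0.477  0.4149 0.1469] [0.2 0.6 0.1] 6.57
0.1455 [0.477  0.4149 0.1454] [-0.1 -0.  -1. ] 6.82
0.144 [0.477  0.4149 0.1439] [ 0.9 -0.6  0.5] 7.07
0.1425 [0.477  0.4149 0.1424] [0.3 1.2 0.5] 7.32
0.141 [0.477  0.4149 0.1409] [ 0.6 -0.4  0.3] 7.57
0.1395 [0.477  0.4149 0.1394] [0.  0.6 0.5] 7.82
0.138 [0.477  0.4149 0.1379] [ 0.4 -0.4 -0.4] 8.07
0.1365 [0.477  0.415  0.1365] [-0.6  0.7  1.4] 8.32
0.135 [0.477 0.415 0.135] [0.1 0.3 2.5] 8.57
0.1335 [0.4769 0.4148 0.1331] [-0.4  0.  -0.1] 8.82
0.132 [0.4769 0.4148 0.1318] [ 0.6  0.9 -0.2] 9.07
0.1305 [0.4773 0.4152 0.1311] [-0.   0.   4.5] 9.32
0.129 [0.4778 0.4156 0.131 ] [-1.3 -0.7 14.9] 9.57
0.1275 [0.4784 0.416  0.1308] [-0.5 -1.3 24.9] 9.82
0.62 [[0.451, 0.404, 0.01], [0.478, 0.427, 0.051], [0.503, 0.445, 0.121]]
10.3167
```

View pics/s2.png

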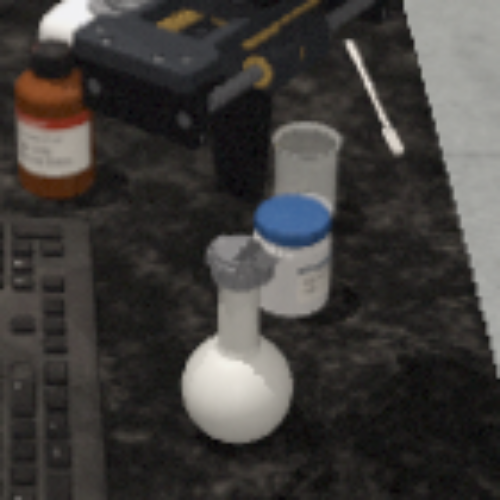

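Run:
```python
from fit import *
o=down(-.65+np.pi)
im,d=optics.read_camera("side")
F=pts("side",cut_out("side","flask")[0]["mask"],d); cs,e,_=fit(F,None);print("side",cs,e)
robot.move_straight([.477,.415,.23],o,.2)
claw.command_gripper(.06,20)
T=wristT();im,d=optics.read_camera("wrist")
q=cut_out("wrist","flask")
if q:
    F=pts("wrist",q[0]["mask"],d,T);c,e,_=fit(F,None);print("wrist",q[0]["score"],len(F),c,e, np.percentile(F[:,2],[95,99]))
C=cut_out("wrist","cap_disc")
if C:
    P=pts("wrist",C[0]["mask"],d,T);P=P[P[:,2]>.11];m=P.mean(0);n=np.linalg.svd(P-m)[2][2];print(C[0]["score"],m,n,np.percentile(P[:,2],[50,98]))
print(robot.observe()["time"])
```

```text
side [0.47799271 0.41402747] 0.0006715227243092037
wrist 0.78 2561 [0.47910993 0.41264713] 0.00047499579074898254 [0.11972341 0.12028373]
0.57 [0.47654514 0.41468212 0.11895767] [0.00720636 0.00115395 0.99997337] [0.11903849 0.12042971]
12.1333
```

Run:
```python
from fit import *
o=down(-.65+np.pi)
p=[.4784,.4136]
robot.move_straight([*p,.16],o,.2)
robot.move_straight([*p,.0745],o,.1)
print(robot.observe()["tool_pos"])
claw.command_gripper(0,40)
s=robot.observe();print(s["grip_width"],s["finger_force"],s["tool_pos"])
robot.move_straight([*p,.24],o,.15)
s=robot.observe();print(s["grip_width"],s["finger_force"],s["contact_force"])
def ringfit(P,z0=.1035,z1=.113):
    P=P[(P[:,2]>z0)&(P[:,2]<z1)]
    g=lambda c:(lambda r:np.maximum(np.maximum(r-.030,.0245-r),0))(np.hypot(*(P[:,:2]-c).T))
    r=least_squares(g,np.median(P[:,:2],axis=0),loss="soft_l1",f_scale=.0007)
    g2=lambda c:np.hypot(*(P[:,:2]-c).T)-.02725
    r2=least_squares(g2,r.x,loss="soft_l1",f_scale=.001)
    return r.x,r2.x,np.abs(r2.fun).mean(),len(P),np.median(P[:,2]),r2.x.round(4)
for cam in ["top","side"]:
    im,d=optics.read_camera(cam)
    m=[(q["score"],q["mask"]) for l in ["ring","mixer"] for q in cut_out(cam,l)[:1]]
    for sc,k in m: print(cam,sc,ringfit(pts(cam,k,d)))
# clearance to wrist view
pp=[.50,.20,.26]
robot.move_straight(pp,o,.25)
T=wristT();im,d=optics.read_camera("wrist");cv2.imwrite("pics/w3.png",im[:,:,::-1])
for l in ["ring","mixer"]:
    for q in cut_out("wrist",l)[:1]: print("wrist",l,q["score"],ringfit(pts("wrist",q["mask"],d,T)))
print(robot.observe()["time"])
```

```text
[0.47868369 0.41379552 0.07512031]
0.027894056619457774 40.00026226043701 [0.47843895 0.41360547 0.07461072]
0.028436058424607433 39.99985635280609 [-0.69227796  0.0489284  -1.81555205]
top 0.63 (array([0.54269075, 0.003461  ]), array([0.5424469 , 0.00407219]), np.float64(0.0013292642170703159), 277, np.float64(0.10953667246673737), array([0.5424, 0.0041]))
top 0.6 (array([0.54269075, 0.003461  ]), array([0.5424469 , 0.00407219]), np.float64(0.0013292642170703159), 277, np.float64(0.10953667246673737), array([0.5424, 0.0041]))
side 0.94 (array([0.58361468, 0.15252362]), array([0.58361468, 0.15252362]), np.float64(0.0226724720567937), 2, np.float64(0.10668390333848493), array([0.5836, 0.1525]))
  return _methods._mean(a, axis=axis, dtype=dtype,
  ret = um.true_divide(
Traceback (most recent call last):
ValueError: Initial guess is outside of provided bounds
```

View pics/w3.png

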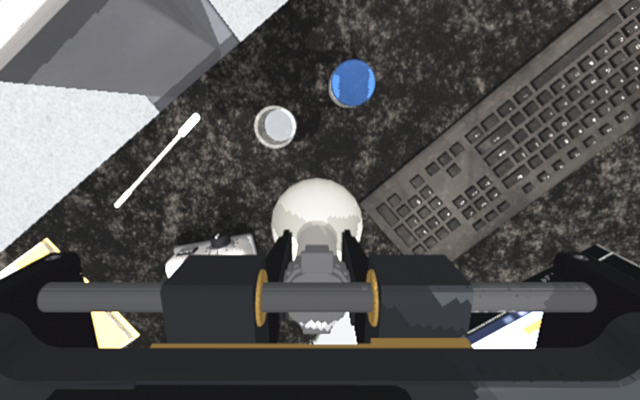

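```bash
cat >> fit.py <<'E'
def ringfit(P,z0=.1035,z1=.113):
    P=P[(P[:,2]>z0)&(P[:,2]<z1)]
    if len(P)<10: return None
    g=lambda c:(lambda r:np.maximum(np.maximum(r-.030,.0245-r),0))(np.hypot(*(P[:,:2]-c).T))
    r=least_squares(g,np.median(P[:,:2],axis=0),loss="soft_l1",f_scale=.0007)
    r2=least_squares(lambda c:np.hypot(*(P[:,:2]-c).T)-.02725,r.x,loss="soft_l1",f_scale=.001)
    return r.x.round(4),r2.x.round(4),np.abs(r2.fun).mean().round(4),len(P),np.median(P[:,2]).round(4)
def bulb(P,c0,mz=None):
    r=least_squares(lambda c:np.linalg.norm(P-c,axis=1)-.031,c0,loss="soft_l1",f_scale=.001)
    return r.x.round(4),np.abs(r.fun).mean().round(4)
E
python3 - <<'E'
from fit import *
o=down(np.radians(-30))
p=[.48,.07,.26]
print(robot.observe()["joint_pos"].round(2), solver.inverse_kinematics(p,o))
robot.reach(p,o)
s=robot.observe();t=s["tool_pos"];print(t,s["grip_width"],s["finger_force"],s["time"])
T=wristT();im,d=optics.read_camera("wrist");cv2.imwrite("pics/w4.png",im[:,:,::-1])
for l in ["ring","mixer"]:
    for q in cut_out("wrist",l)[:1]: print("wrist",l,q["score"],q["pixel"],ringfit(pts("wrist",q["mask"],d,T)))
for cam in ["wrist","side","top"]:
    if cam!="wrist":im,d=optics.read_camera(cam);T=None
    q=cut_out(cam,"flask")
    if q:
        P=pts(cam,q[0]["mask"],d,T);print(cam,q[0]["score"],len(P)); B=P[P[:,2]<t[2]-.03]
        if len(B)>20: print(" bulb-tcp",bulb(B,t-[0,0,.048])[0]-t,bulb(B,t-[0,0,.048])[1])
    if cam=="side":
        u,v=map(int,q[0]["pixel"]) if q else (150,300)
        cv2.imwrite("pics/s4.png",cv2.resize(im[max(u-60,0):u+60,v-60:v+60,::-1],(480,480),interpolation=2))
print(robot.observe()["time"])
E
python3 -c "
import cv2,numpy as np
a=cv2.imread('pics/w4.png');b=cv2.imread('pics/s4.png');b=cv2.resize(b,(240,int(240*b.shape[0]/b.shape[1])))
c=np.zeros((400,800,3),np.uint8);c[:,:560]=a[:,40:600];c[:b.shape[0],560:]=b;cv2.imwrite('pics/m4.png',c)"
```

```text
[ 0.26  0.33  1.73  0.    1.08 -0.66] [ 8.53645686e-03  2.53198385e-01  1.84448690e+00 -8.88178420e-16
  1.04390737e+00  2.10293156e+00]
[0.48001716 0.07010995 0.25998507] 0.028202510576391834 39.99992072582245 19.3333
wrist ring 0.93 [86.4, 362.7] (array([0.5446, 0.0019]), array([0.5447, 0.0022]), np.float64(0.0014), 1133, np.float64(0.1084))
wrist mixer 0.68 [96.9, 339.2] (array([0.5446, 0.0019]), array([0.5446, 0.0022]), np.float64(0.0014), 1152, np.float64(0.1084))
wrist 0.83 7676
 bulb-tcp [ 0.00368284 -0.00290995 -0.04938507] 0.0116
side 0.78 533
 bulb-tcp [ 0.00238284 -0.00220995 -0.04658507] 0.0012
19.7333
```

View pics/m4.png

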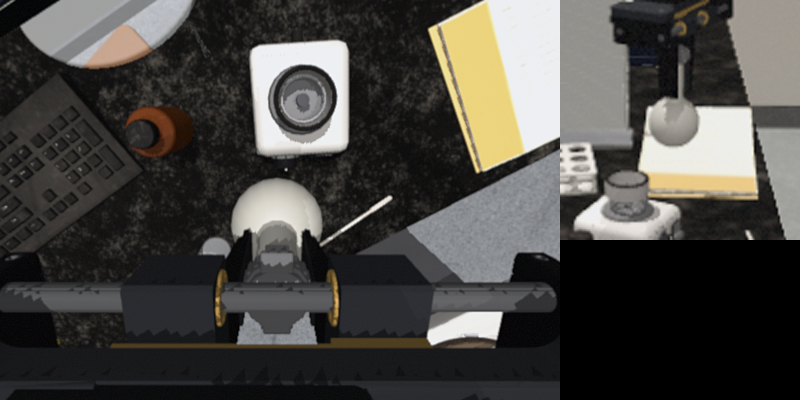

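Run:
```python
from fit import *
o=down(0.)
p=[.4784,.4136]
print(solver.inverse_kinematics([*p,.15],o), solver.inverse_kinematics([.544,.003,.17],o))
robot.reach([*p,.20],o)
robot.move_straight([*p,.0752],o,.12)
print(robot.observe()["contact_force"])
claw.command_gripper(.06,40)
im,d=optics.read_camera("side")
q=cut_out("side","flask")
F=pts("side",q[0]["mask"],d);c,e,_=fit(F,None);print(q[0]["score"],c,e)
robot.move_straight([*p,.070],o,.1)
claw.command_gripper(0,45)
s=robot.observe();print(s["grip_width"],s["finger_force"],s["tool_pos"],s["time"])
```

```text
[ 6.08484324e-01  5.80519390e-01  1.61877395e+00 -4.44089210e-16
  9.42299315e-01  2.17928065e+00] [-1.15921458e-01  4.43101067e-01  1.82152649e+00 -4.44089210e-16
  8.76965101e-01  1.45487487e+00]
[ 0.03078772  0.55492911 -1.8853865 ]
0.82 [0.48186255 0.41312539] 0.0006801364459160485
0.0279353266003632 44.999640583992004 [0.47841307 0.41359577 0.07004352] 23.975
```

Run:
```python
from fit import *
o=down(0.)
robot.move_straight([.4784,.4136,.21],o,.2)
p=np.array([.5438-.0037,.0028])
robot.reach([*p,.20],o)
s=robot.observe();t=s["tool_pos"];print(t,s["grip_width"],s["finger_force"],s["contact_force"],s["time"])
for cam in ["side","top"]:
    im,d=optics.read_camera(cam)
    q=cut_out(cam,"flask")
    if q:
        P=pts(cam,q[0]["mask"],d)
        B=P[(P[:,2]<t[2]-.02)&(P[:,2]>.12)]
        print(cam,q[0]["score"],len(B))
        if len(B)>20: r=bulb(B,t-[0,0,.044]);print(" bulb",r[0],"-tcp",r[0]-t,r[1])
    r=cut_out(cam,"ring")
    if r: print(" ring",r[0]["score"],ringfit(pts(cam,r[0]["mask"],d)))
    if cam=="side":
        cv2.imwrite("pics/s5.png",cv2.resize(im[60:210,240:390,::-1],(600,600),interpolation=2))
print(robot.observe()["time"])
```

```text
[0.54025771 0.00356996 0.19993796] 0.0285640771397408 45.000019669532776 [ 0.54076123 -0.40774351 -1.65702567] 26.3583
side 0.65 325
 bulb [0.5438 0.0021 0.1582] -tcp [ 0.00354229 -0.00146996 -0.04173796] 0.0014
top 0.49 120
 bulb [0.5436 0.0028 0.1576] -tcp [ 0.00334229 -0.00076996 -0.04233796] 0.0006
26.6583
```

View pics/s5.png

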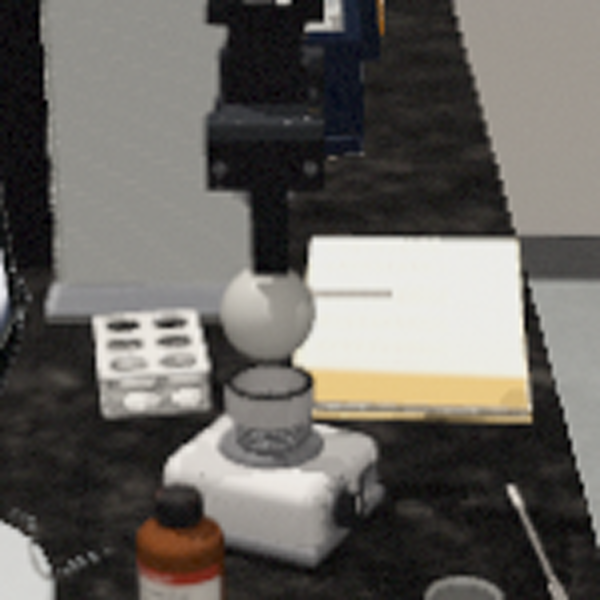

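Run:
```python
from fit import *
o=down(0.)
p=np.array([.5401,.0028])
robot.move_straight([*p,.176],o,.1)
robot.wait(.2);f0=robot.observe()["contact_force"]
z=.174
while z>.155:
    robot.move_straight([*p,z],o,.04)
    F=[]
    for _ in range(4): F.append(robot.observe()["contact_force"]);robot.wait(.03)
    f=np.mean(F,0)-f0;s=robot.observe()
    print(round(z,4),s["tool_pos"].round(4),f.round(1),round(s["grip_width"],4),round(s["time"],1))
    if f[2]>9.8 : break
    z-=.0012
print(f0)
im,d=optics.read_camera("side")
cv2.imwrite("pics/s6.png",cv2.resize(im[90:210,240:390,::-1],(750,600),interpolation=2))
r=cut_out("side","ring");q=cut_out("side","flask")
if q:
    P=pts("side",q[0]["mask"],d);B=P[(P[:,2]<s["tool_pos"][2]-.02)&(P[:,2]>.1)];print(bulb(B,s["tool_pos"]-[0,0,.042]))
if r: P=pts("side",r[0]["mask"],d);print(np.percentile(P,[2,50,98],axis=0).round(4))
print(robot.observe()["time"])
```

```text
0.174 [0.5401 0.0028 0.174 ] [1.  0.6 1.1] 0.0282 27.6
0.1728 [0.5401 0.0028 0.1728] [1.  0.4 0.7] 0.0281 28.0
0.1716 [0.5401 0.0028 0.1716] [1.  0.2 0.7] 0.0278 28.4
0.1704 [0.5401 0.0028 0.1704] [1.3 0.5 1.3] 0.0278 28.8
0.1692 [0.5402 0.0028 0.1693] [1.2 1.1 3.7] 0.0278 29.2
0.168 [0.5401 0.0028 0.1681] [0.7 1.2 5.2] 0.0281 29.6
0.1668 [0.5402 0.0028 0.1669] [0.9 1.3 6.5] 0.0279 29.9
0.1656 [0.5402 0.0028 0.1657] [0.8 1.6 7.2] 0.0278 30.3
0.1644 [0.5402 0.0028 0.1646] [0.8 1.3 8.4] 0.0283 30.7
0.1632 [0.5403 0.0028 0.1635] [0.5 1.6 9.7] 0.0279 31.1
0.162 [0.5404 0.0028 0.1624] [ 0.9  1.9 10. ] 0.0283 31.5
[-0.80626505 -0.10681627 -2.19230876]
(array([0.5437, 0.0018, 0.1205]), np.float64(0.0014))
[[0.5166 0.0088 0.0776]
 [0.5429 0.0281 0.0924]
 [0.5723 0.036  0.1041]]
31.6167
```

View pics/s6.png

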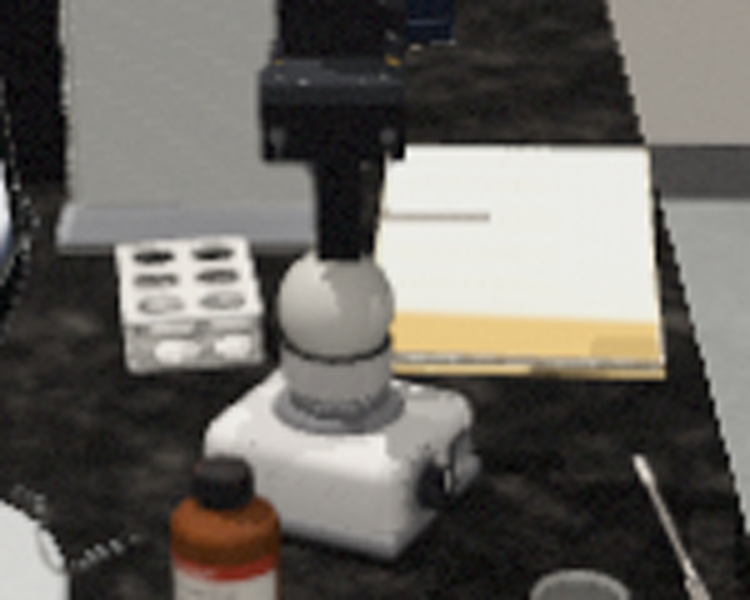

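Run:
```python
from fit import *
robot.move_straight([.5401,.0028,.1611],down(0.),.02)
robot.wait(.5)
F=[]
for _ in range(10): s=robot.observe();F.append(s["contact_force"]);robot.wait(.03)
print(np.mean(F,0)+[.3,0,1.7],s["tool_pos"],s["grip_width"],s["finger_force"],s["time"])
robot.job_done()
```

```text
[ 0.08621209  1.59519899 10.6120523 ] [0.54043077 0.00284449 0.16158946] 0.02775000280010977 44.998599886894226 32.6667
the job is handed in; nothing more can be done
```

I handed the job in at about 33 s: the cap is snapped shut, and the still-gripped flask stands in the ring, holding it about 7–8 mm down by my estimate (10.6 N push). I did not see the judge's verdict. I set the flask down once to regrip it before placing it, and the fingers read about 28 mm instead of the neck's 22 mm, so the grip may be on the cap base.

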